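# Weigh the bottle in its carrier on the sprung scale

### The arm

A 6-joint arm with a two-finger parallel gripper is mounted at the origin on a cart in front of the work surface, level with it; the furniture and walls round the work are solid. World frame = base frame: x ahead of the robot, y to its left, z up, the work surface at z = 0. Lengths are in m, angles in degrees, forces in N, time in s.
With the tool pointing down it reaches from about 0.4 to 0.825 m from the base axis. Payload 7 kg.
Tool frame: the origin (TCP) lies at the very end of the fingers, on their centre line; the grasp point (between the pads) lies 19 mm behind it (ctrl.tcp_to_grasp is the distance from the TCP to the grasp point, in m); z points along the fingers, y is the direction in which the jaws open and shut (so a half turn about z gives the same grasp; the last joint's range is limited). The gripper opens to 88 mm and grips with 3 to 60 N. Pads are 19 mm wide; open, the fingers measure 130 mm over their backs; the gripper's body (78 mm by 193 mm) begins 47 mm behind the grasp point.
Start: joints at [-54.139, 20.546, 0.682, 0, -70.136, -16.507], TCP at [0.224, -0.637, 0.227] pointing down, gripper open.
Joint ranges: [-176.03, 176.03], [-82.01, 121.73], [-58.28, 71.71], [-173.87, 95.51], [-174.79, -0.11], [-173.66, 173.66]. Speed limits (degrees/s): [136.94, 136.94, 172.46, 180, 180, 180].

### API

Orientations are given as [roll, pitch, yaw] about the fixed x, y, z axes, in that order (R = Rz(yaw) Ry(pitch) Rx(roll)).
In Python, from plant import ctrl gives the robot as it stands.
- The arm moves only by the tool jog_arm, never from a script. Its argument "commands" is a list of rows, each an object of numbers: "x", "y", "z": the shift along the tool's x, y, z in cm; "roll": the turn about the tool's z in rad. In form: [{"x": .., "y": .., "z": .., "roll": ..}, ...]. A call has 1 to 12 rows; each row shifts and turns the commanded pose from where the row before left it, along the tool's axes as they then stand; what a row does not reach is not made up. A row lasts 1/10 s, in which the tool goes at most 50 mm and 8.59 degrees, less where a joint would pass 70% of its speed; a pose out of reach is approached as far as the arm can. A call is refused whole if a number of a shift passes 5 or a number of a turn 0.15, either way. A call with a gripper value outside its range is refused whole. "gripper" is the finger opening in cm, from 0 to 8.76, set as the call begins (left out, the last holds). The fingers move at their own pace and stop on an object; the grip force is fixed at half the most. Time passes only in rows, so rows that do not move let the fingers close. It gives the time, the measured TCP pose, the force and the opening at its end, in the units of the state.
- ctrl.get_obs(): the state, without advancing time (a new reading comes with each control period).
- ctrl.snapshot(name): name is "scene" or "top" or "wrist"; returns a dict with "image" (480x640x3 uint8, red, green, blue), "mtx" (3x3 intrinsics, pixels), "position" and "orientation" of the camera in the world; the wrist camera has in their place "hand_eye" (4x4, takes a point from camera to tool coordinates, whose origin is the TCP and whose axes are the flange's). Camera axes: x right, y up, looking along -z (the intrinsics and any distortion apply to the point x, -y, -z); pixel columns grow to the right and rows downward; lengths in m; the calibration is good to about 2 mm. A picture is of the moment at which its call begins: read the wrist's pose just before it. There is no depth.
- ctrl.close_job(): hands the job in, once; it reports no verdict.
Trained networks look in the newest picture that a camera, given by its name, has taken for a name from the list of things; names that differ only in an ending like _2 or _b are one class to them, and where a whole thing is asked for, a point or a joint stands for the part that bears it (a point fixed in the world has none). Each returns a list of dicts, best first, with "confidence" (0 to 1); they miss things now and then, are a little off and sometimes report something else, mostly with a low value. They report only what shows in the picture. A call takes as long as a camera call.
- ctrl.search_frame(camera, query): "position" ([column, row] as shares, 0 to 1, of the picture: columns of its width, rows of its height, amid what is visible of it).
- ctrl.regions_of(camera, query): "mask" (480x640 bool, what is visible of it) and "position" ([column, row] as shares, 0 to 1, of the picture: columns of its width, rows of its height, amid what is visible of it).
The state is a dict: "clock": time; "joint_pos": joint angles; "qvel": joint speeds; "tau": joint torques, N m; "tool_pos": TCP position; "orientation": TCP orientation; "force": force on the tool from outside, world axes, zero at the start; "moment": the same for the moment, N m; "opening": finger opening in m.
Only numpy, scipy, OpenCV 4.12 (cv2) and the standard library are available. Lean on these libraries where they do the work, as an engineer would, in place of code of your own. Each camera call takes 0.05 s, during which the arm holds its last target.

### The job

Weigh the round bottle: take the carrier that holds it by its grip post, hang it by its bail on the hook of the sprung scale, keeping it upright, and let the load down slowly, without dropping it, until the pointer settles. Leave it hanging free and still, and leave the carrier with the square block where it stands.

Things in the scene. Friction and masses are not known exactly. Their poses are not given: they have to be found in the camera images.
- vial_carrier_grip (a point): Mid-grip of the loose carrier (0.25-0.35 kg) holding a round brown bottle 34x78: tray 60x76 (x, y) with an 8 mm wire bail along y over it, on top an upright square post 16x16, sides along x and y, 64 tall. Point: in the post, 195 above the tray's underside, 20 below the post's top; bail's underside is 54 below it, bottle's top 114 below. Bail opening 64 wide: the hook passes along x, either way.
- cube_carrier_grip (a point): The same point of an identical loose carrier that holds a black square block, about 40 mm, instead of the bottle; stays where it stands. Either carrier may be the one nearer the scale.
- hook_seat (a point): Top of the lowest part of the hook (7 mm rod), where the bail rests; 218 mm above the worktop when unloaded. z up; x points along the hook to the fixed white column (60 wide, 249 tall, front 102 mm from here). Level 8 mm either way; at -x the rod turns up to a free tip 27 mm away, 16 mm higher; at +x it rises 15 mm. So the bail comes from -x over the tip, then down. Hook moves only vertically.
- scale_hook (a joint): How far hook and pointer have sunk from their unloaded place, in m: 0 unloaded (top), 0.07 at the lower stop. The spring yields 12 mm per newton: the bottle's carrier hanging free sinks it by about 27 to 45 mm. Pressed lower, it comes up again when let go.

How it is judged (in metres and radians):
On the way, in this order (a step that is already met when the one before it is completed fails the run):
1. the carrier with the bottle is lifted clear of the worktop (height (world z) of vial_carrier_grip above 0.225 m), for 0.2 s.
2. its weight comes on the hook (value of joint scale_hook above 0.018 m and horizontal distance between vial_carrier_grip and hook_seat below 0.035 m), for 0.1 s.
At the end, for the whole second after the job is handed in: The bottle's carrier hangs in the hook's seat: grip point within 30 mm of the seat seen from above and 40 to 64 mm above it, within 0.3 rad of upright; the pointer is down 20 to 60 mm and still (under 20 mm/s); the other carrier is within 30 mm of its start (value of joint scale_hook between 0.02 and 0.06 m and not (velocity of joint scale_hook above 0.02 m/s) and not (velocity of joint scale_hook below -0.02 m/s) and horizontal distance between vial_carrier_grip and hook_seat below 0.03 m and z of vial_carrier_grip in the frame of hook_seat between 0.04 and 0.064 m and angle between vial_carrier_grip's own z axis and vertical below 0.3 rad and distance of cube_carrier_grip from where it was at the start of the episode below 0.03 m); the robot touches nothing.
It fails at once if the load is dropped on the scale: the hook sinks faster than 0.15 m/s (velocity of joint scale_hook above 0.15 m/s).
It fails at once if the carrier with the bottle is tipped by more than 0.6 rad (angle between vial_carrier_grip's own z axis and vertical above 0.6 rad).
It fails at once if the carrier with the square block is pushed or carried away (30 mm) (distance of cube_carrier_grip from where it was at the start of the episode above 0.03 m).
It also fails if it takes over 51 s, if anything falls off the work surface, if the arm or the gripper's body presses on something with over 40 N, if the wrist force passes 120 N, or if a joint passes its speed limit or range.

## Working session

There is one attempt and no reset: what is moved stays moved. The work goes in short steps, Python scripts to look and compute and a tool call to move; the robot and the scene stay as the last step left them, time stands still between calls to the robot, and variables do not carry over. Pictures are saved under pics/ and viewed, and the job is handed in when it is done.

Besides the shell and the picture viewer there is one more tool, called after "Emit:" by a JSON object that holds its "op" and its "data". jog_arm: Moves the arm, as the interface text tells. Its arguments: {"type":"object","properties":{"commands":{"type":"array"},"gripper":{"type":"number"}},"required":["commands"]}

```bash
ls; mkdir -p pics; cat > h.py <<'E'
from plant import ctrl
import numpy as np, cv2
from scipy.spatial.transform import Rotation as R
def snap(cam,fn):
    s=ctrl.snapshot(cam); cv2.imwrite('pics/'+fn,s['image'][:,:,::-1]); return s
def ray(s,u,v):
    K=np.array(s['mtx']); d=np.array([(u-K[0,2])/K[0,0],-(v-K[1,2])/K[1,1],-1.])
    o=np.array(s['orientation']); 
    M=o if o.shape==(3,3) else (R.from_euler('xyz',o,degrees=True).as_matrix())
    return np.array(s['position']),M@d
def atz(s,u,v,z):
    p,d=ray(s,u,v); return p+d*(z-p[2])/d[2]
def tri(rs):
    A=np.zeros((3,3));b=np.zeros(3)
    for p,d in rs:
        d=d/np.linalg.norm(d);P=np.eye(3)-np.outer(d,d);A+=P;b+=P@p
    return np.linalg.solve(A,b)
def proj(s,X):
    p,_=ray(s,0,0);o=np.array(s['orientation']);M=o if o.shape==(3,3) else R.from_euler('xyz',o,degrees=True).as_matrix()
    c=M.T@(np.array(X)-p);K=np.array(s['mtx']);return [K[0,0]*c[0]/-c[2]+K[0,2],K[1,1]*-c[1]/-c[2]+K[1,2]]
E
python3 - <<'E'
from h import *
print(ctrl.get_obs())
S={}
for c in ['scene','top']:
    s=snap(c,c+'1.png');S[c]=s;print(c,{k:v for k,v in s.items() if k!='image'})
    for q in ['vial_carrier_grip','cube_carrier_grip','hook_seat','scale_hook']:
        print(q,[(round(r['confidence'],2),round(r['position'][0]*640,1),round(r['position'][1]*480,1)) for r in ctrl.search_frame(c,q)])
E
```

```text
pics
{'clock': 0.0, 'joint_pos': array([-5.41381127e+01,  2.05903461e+01,  6.35006703e-01, -1.97614172e-02,
       -7.01360277e+01, -1.65061949e+01]), 'qvel': array([ 0.01450499,  0.0547907 ,  0.08888179, -0.00325433, -0.02576141,
        0.02248855]), 'tau': array([ 2.95079924e-03, -5.82727003e+01,  2.93050271e+01,  6.99695706e+00,
        6.76034237e-03, -1.33993481e-04]), 'tool_pos': array([ 0.22352446, -0.63640726,  0.22564547]), 'orientation': array([ 1.79907120e+02, -8.15001333e-03, -1.60651031e+02]), 'force': array([ 0.21045843, -0.79071641, -0.17442994]), 'moment': array([-0.01064995,  0.01165327,  0.04005779]), 'opening': 0.08780777548301424}
scene {'mtx': array([[541.39410625,   0.        , 321.70137973],
       [  0.        , 541.39410625, 241.9656757 ],
       [  0.        ,   0.        ,   1.        ]]), 'position': array([-0.12193215,  0.46553218,  0.6587278 ]), 'orientation': array([  65.37287836,   -1.4360351 , -131.11478234])}
vial_carrier_grip [(0.45, 405.9, 336.1)]
cube_carrier_grip [(0.92, 348.4, 311.7), (0.2, 230.0, 254.5)]
hook_seat [(0.91, 229.6, 255.9)]
scale_hook [(0.96, 217.1, 258.0)]
top {'mtx': array([[601.02790231,   0.        , 316.39860542],
       [  0.        , 601.02790231, 229.84320514],
       [  0.        ,   0.        ,   1.        ]]), 'position': array([ 0.4031531 , -0.12933789,  1.23519516]), 'orientation': array([  8.00261493,   0.15630438, -91.24451908])}
vial_carrier_grip [(0.59, 422.6, 291.5)]
cube_carrier_grip [(0.86, 370.8, 229.3)]
hook_seat [(0.82, 228.7, 182.8)]
scale_hook []
```

View pics/scene1.png

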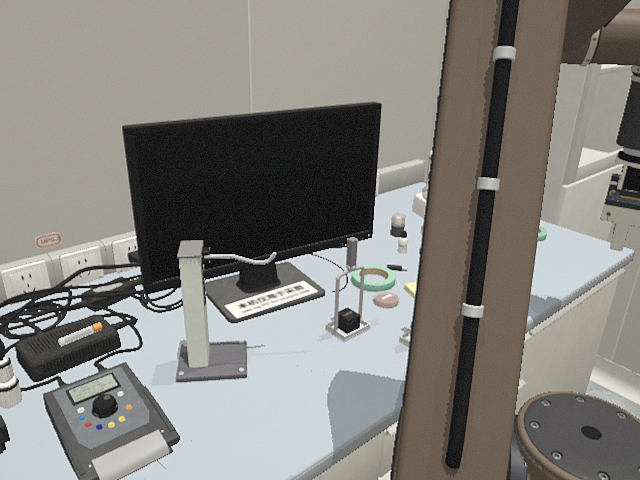

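View pics/top1.png

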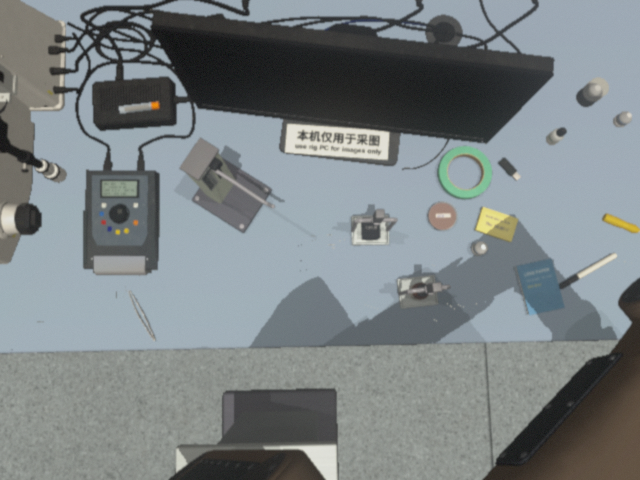

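```bash
python3 - <<'E'
import cv2
im=cv2.imread('pics/top1.png')[120:330,170:470]
im=cv2.resize(im,None,fx=2.66,fy=2.66,interpolation=cv2.INTER_CUBIC);cv2.imwrite('pics/topz.png',im)
im=cv2.imread('pics/scene1.png')[220:400,160:420]
im=cv2.resize(im,None,fx=3,fy=3,interpolation=cv2.INTER_CUBIC);cv2.imwrite('pics/scz.png',im)
E
```

```text
(no output)
```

View pics/topz.png

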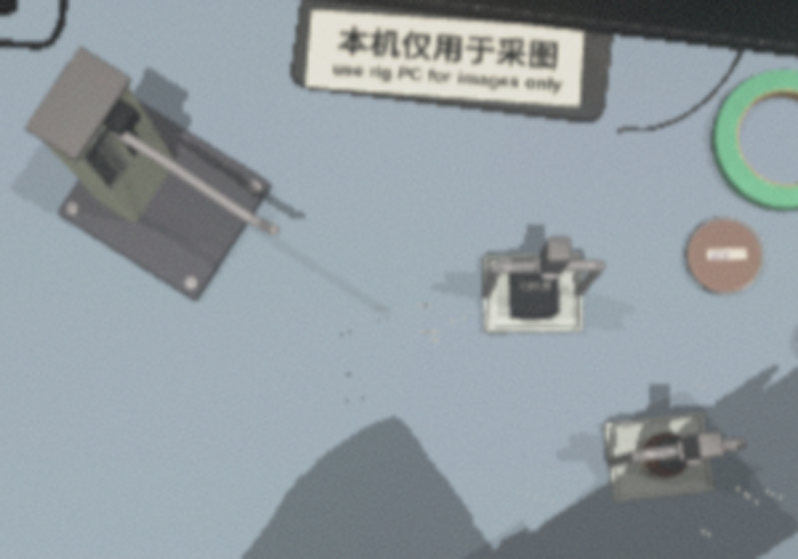

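View pics/scz.png

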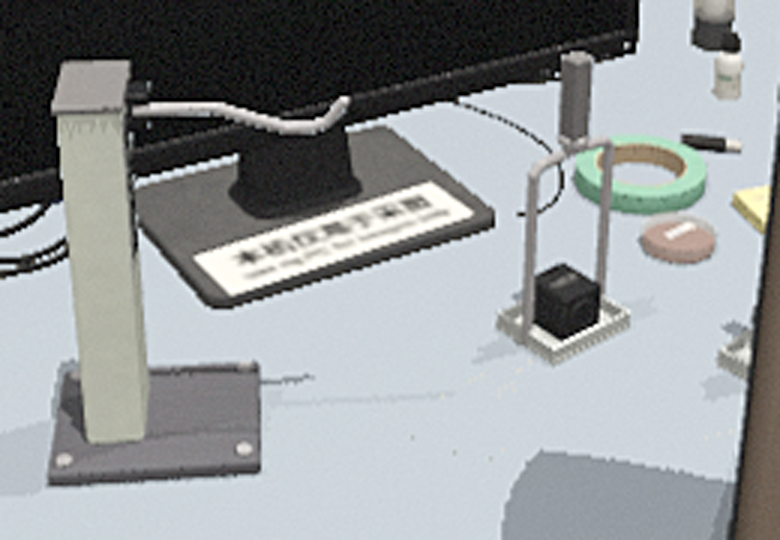

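```bash
python3 - <<'E'
from h import *
s=ctrl.snapshot('scene');t=ctrl.snapshot('top')
z=lambda u,v:(u/2.66+170,v/2.66+120); q=lambda u,v:(u/3+160,v/3+220)
print('seat tri',tri([ray(s,229.6,255.9),ray(t,228.7,182.8)]), 'atz218',atz(s,229.6,255.9,.218),atz(t,228.7,182.8,.218))
print('tip tri',tri([ray(s,*q(346,100)),ray(t,*z(272,230))]))
print('tip at234',atz(t,*z(272,230),.234),atz(s,*q(346,100),.234))
print('root',atz(t,*z(128,135),.233),atz(s,*q(135,108),.233))
col=[atz(t,*z(*p),.249)[:2] for p in [(81,47),(130,80),(78,158),(27,128)]];print('coltop',col)
base=[atz(t,*z(*p),.01)[:2] for p in [(270,185),(195,300),(62,210)]];print('base',base)
for n,c in [('vial',[(605,423),(707,414),(713,490),(617,500)]),('cube',[(484,255),(580,255),(580,330),(484,330)])]:
    P=np.array([atz(t,*z(*p),.01)[:2] for p in c]);print(n,P,P.mean(0),[np.linalg.norm(P[i]-P[i-1]) for i in range(4)],np.degrees(np.arctan2(*(P[0]-P[1])[::-1])))
print('vialpost',atz(t,*z(711,443),.215),'cubepost',atz(t,*z(556,249),.215),tri([ray(s,348.4,311.7),ray(t,370.8,229.3)]))
print(atz(s,*q(576,58),.215))
E
```

```text
seat tri [0.62684623 0.01631472 0.23408287] atz218 [ 0.65326379 -0.00163944  0.218     ] [0.63164446 0.02012304 0.218     ]
tip tri [ 0.58577127 -0.05574559  0.23274606]
tip at234 [ 0.58551424 -0.05586929  0.234     ] [ 0.5837273  -0.05418892  0.234     ]
root [0.6496981  0.03596529 0.233     ] [0.65316752 0.04832968 0.233     ]
coltop [array([0.70384884, 0.06333186]), array([0.68150963, 0.0320934 ]), array([0.63160975, 0.06485272]), array([0.65172688, 0.09722236])]
base [array([ 0.66205365, -0.03827961]), array([0.57265162, 0.02076647]), array([0.64579248, 0.12417306])]
vial [[ 0.47077811 -0.29238094]
 [ 0.47594267 -0.37067039]
 [ 0.41816308 -0.37237926]
 [ 0.4122153  -0.29912786]] [ 0.44427479 -0.33363961] [np.float64(0.05895018665301085), np.float64(0.07845961371576567), np.float64(0.05780485878501588), np.float64(0.07349247764143975)] 93.77419026579147
cube [[ 0.60295208 -0.20377547]
 [ 0.60130058 -0.27825811]
 [ 0.54274503 -0.27601376]
 [ 0.54437603 -0.20202027]] [ 0.57284343 -0.2400169 ] [np.float64(0.05860234427962185), np.float64(0.07450094967308697), np.float64(0.05859854213979996), np.float64(0.07401146187738485)] 88.72978723627601
vialpost [ 0.44530632 -0.33192215  0.215     ] cubepost [ 0.5724191  -0.23797999  0.215     ] [ 0.57045108 -0.23704905  0.04630126]
[ 0.57246893 -0.23558282  0.215     ]
```

Emit:
{"op": "jog_arm", "data": {"commands": [{"z": -4}, {"z": -4}, {"x": -3.1, "y": 2.14}, {"x": -3.1, "y": 2.14}, {"x": -3.1, "y": 2.14}, {"x": -3.1, "y": 2.14}, {"x": -3.1, "y": 2.14}, {"x": -3.1, "y": 2.14}, {"x": -3.1, "y": 2.14}, {"x": -3.1, "y": 2.14}, {"x": -3.1, "y": 2.14}, {"x": -3.1, "y": 2.14}]}}

```text
validation failed for argument at $.co...
```

Emit:
{"op": "jog_arm", "data": {"commands": [{"roll": 0.09}, {"roll": 0.09}, {"roll": 0.09}, {}, {}]}}

```text
validation failed for argument at $.co...
```

```bash
cat >> h.py <<'E'
def wsnap(fn):
    o=ctrl.get_obs(); s=snap('wrist',fn)
    T=np.eye(4);T[:3,:3]=R.from_euler('xyz',o['orientation'],degrees=True).as_matrix();T[:3,3]=o['tool_pos']
    C=T@np.array(s['hand_eye']); s['position']=C[:3,3]; s['orientation']=C[:3,:3]; return o,s
E
python3 - <<'E'
from h import *
o,s=wsnap('w1.png');print(o['tool_pos'],o['orientation'],o['joint_pos'],s['position'])
np.savez('w1.npz',mtx=s['mtx'],position=s['position'],orientation=s['orientation'])
print(ctrl.search_frame('wrist','vial_carrier_grip'))
snap('scene','scene2.png');snap('top','top2.png')
im=cv2.imread('pics/top2.png')[120:330,170:470]
cv2.imwrite('pics/topz2.png',cv2.resize(im,None,fx=2.66,fy=2.66,interpolation=cv2.INTER_CUBIC))
E
```

```text
[ 0.22366658 -0.63685218  0.22658841] [-1.79996403e+02  9.36993072e-05 -1.60645414e+02] [-5.41395895e+01  2.05438928e+01  6.81455928e-01  9.91035895e-04
 -7.01340879e+01 -1.65061611e+01] [ 0.16090443 -0.65913788  0.38488821]
[]
```

View pics/w1.png

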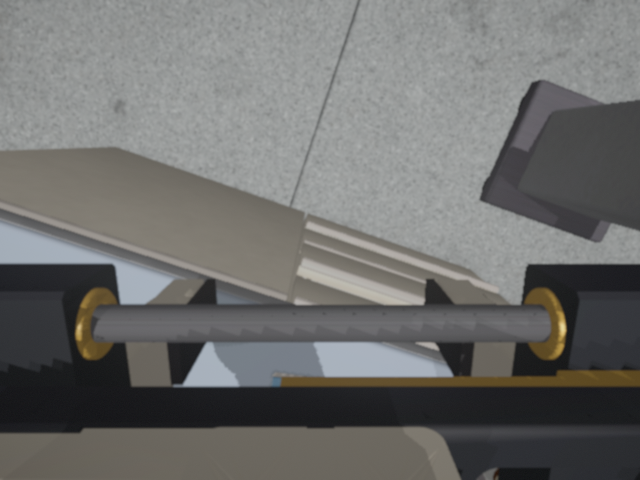

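View pics/scene2.png

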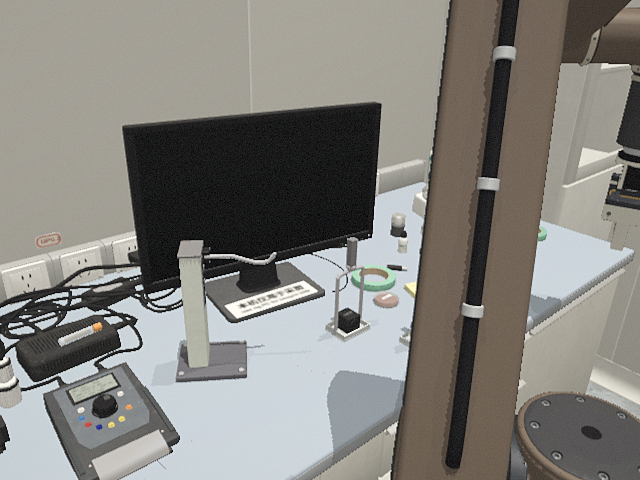

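Nothing moved: rows apparently need all four keys. The wrist picture shows only the floor and the finger spindle (row 325), no carrier.

Emit:
{"op": "jog_arm", "data": {"commands": [{"x": 0, "y": 0, "z": -4, "roll": 0}, {"x": 0, "y": 0, "z": -4, "roll": 0}, {"x": -3.1, "y": 2.14, "z": 0, "roll": 0}, {"x": -3.1, "y": 2.14, "z": 0, "roll": 0}, {"x": -3.1, "y": 2.14, "z": 0, "roll": 0}, {"x": -3.1, "y": 2.14, "z": 0, "roll": 0}, {"x": -3.1, "y": 2.14, "z": 0, "roll": 0}, {"x": -3.1, "y": 2.14, "z": 0, "roll": 0}, {"x": -3.1, "y": 2.14, "z": 0, "roll": 0}, {"x": -3.1, "y": 2.14, "z": 0, "roll": 0}]}}

```text
clock: 1.8
tool_pos: [0.4016, -0.3918, 0.3069]
orientation: [-180.0, 0.0, -160.6]
force: [0.7, 0.8, 0.6]
opening: 0.0876
```

Emit:
{"op": "jog_arm", "data": {"commands": [{"x": 0, "y": 0, "z": 0, "roll": 0.09}, {"x": 0, "y": 0, "z": 0, "roll": 0.09}, {"x": 0, "y": 0, "z": 0, "roll": 0.09}, {"x": 0, "y": 0, "z": 0, "roll": 0}, {"x": 0, "y": 0, "z": 0, "roll": 0}]}}

```text
clock: 2.3
tool_pos: [0.4009, -0.3931, 0.3066]
orientation: [-180.0, 0.0, -176.0]
force: [0.2, -0.3, 0.4]
opening: 0.0873
```

```bash
python3 - <<'E'
from h import *
o,s=wsnap('w2.png');print(o['clock'],o['tool_pos'],o['orientation'],o['joint_pos'],s['position'])
print([(r['confidence'],r['position']*np.array([640,480])) for r in ctrl.search_frame('wrist','vial_carrier_grip')])
snap('scene','scene3.png');snap('top','top3.png')
im=cv2.imread('pics/top3.png')[120:330,170:470]
cv2.imwrite('pics/topz3.png',cv2.resize(im,None,fx=2.66,fy=2.66,interpolation=cv2.INTER_CUBIC))
E
```

```text
2.3 [ 0.40089257 -0.39313302  0.30660984] [-1.79996104e+02  5.29282636e-03 -1.75966658e+02] [-2.44655263e+01  7.40044015e+00 -6.41952009e+00  9.25644973e-04
 -7.61735292e+01 -6.15013531e+01] [ 0.33455538 -0.39820291  0.46490366]
[(0.69, array([380.992, 252.48 ]))]
```

View pics/w2.png

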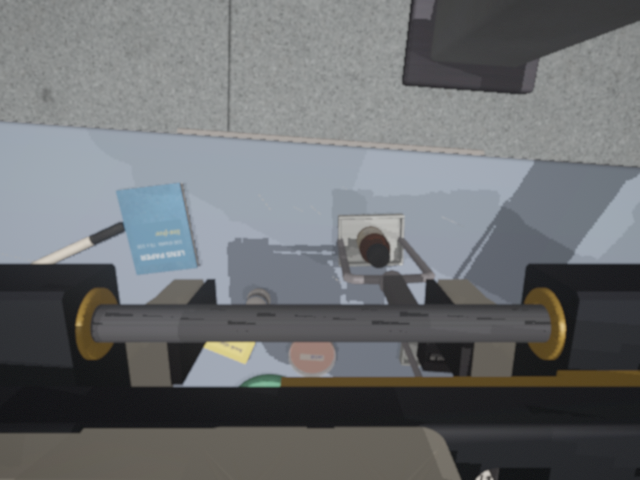

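View pics/topz3.png

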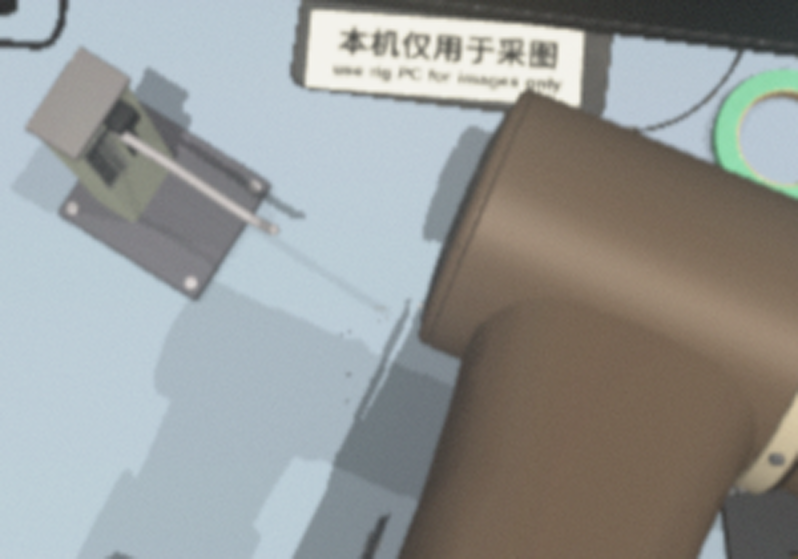

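View pics/scene3.png

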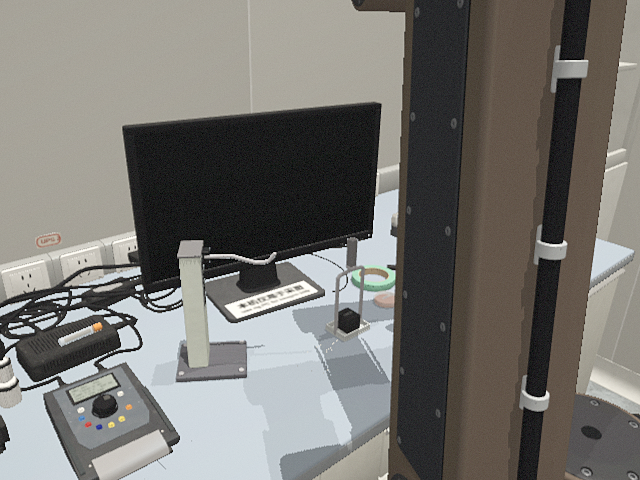

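```bash
python3 - <<'E'
from h import *
im=cv2.imread('pics/w2.png')[190:370,300:460]
cv2.imwrite('pics/w2z.png',cv2.resize(im,None,fx=3.3,fy=3.3,interpolation=cv2.INTER_CUBIC))
E
```

```text
(no output)
```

View pics/w2z.png

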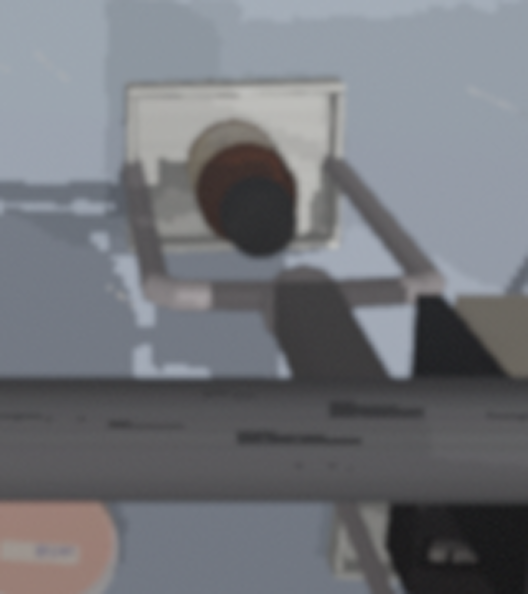

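```bash
python3 - <<'E'
from h import *
o,s=wsnap('w2b.png')
z=lambda u,v:(u/3.3+300,v/3.3+190)
P=np.array([atz(s,*z(*p),.008)[:2] for p in [(127,84),(343,80),(338,246),(133,250)]]);print(P,P.mean(0),[np.linalg.norm(P[i]-P[i-1]) for i in range(4)])
f=lambda d:np.degrees(np.arctan2(d[1],d[0]))
print(f(P[1]-P[0]),f(P[2]-P[3]),f(P[3]-P[0]),f(P[2]-P[1]))
B=[atz(s,*z(*p),.145)[:2] for p in [(150,293),(440,286)]];print(B,np.mean(B,0),f(B[1]-B[0]),np.linalg.norm(B[1]-B[0]))
print(proj(s,[.4448,-.333,.155]))
E
```

```text
[[ 0.41799081 -0.37152155]
 [ 0.41146342 -0.2959387 ]
 [ 0.47229301 -0.2905082 ]
 [ 0.47881628 -0.36455258]] [ 0.44514088 -0.33063026] [np.float64(0.06122339469764298), np.float64(0.0758641784143362), np.float64(0.06107150842843978), np.float64(0.0743311750453039)]
94.93585745174627 95.03472670033743 6.536060217763356 5.101501959877712
[array([ 0.44676218, -0.36937477]), array([ 0.43987544, -0.29550315])] [ 0.44331881 -0.33243896] 95.3260478298975 0.07419193237387459
[np.float64(390.519240865837), np.float64(283.4584191408947)]
```

Emit:
{"op": "jog_arm", "data": {"commands": [{"x": 0, "y": 0, "z": 0, "roll": -0.02}, {"x": -2.45, "y": 2.84, "z": 0, "roll": 0}, {"x": -2.45, "y": 2.84, "z": 0, "roll": 0}, {"x": 0, "y": 0, "z": 0, "roll": 0}, {"x": 0, "y": 0, "z": 3, "roll": 0}, {"x": 0, "y": 0, "z": 3, "roll": 0}, {"x": 0, "y": 0, "z": 0, "roll": 0}, {"x": 0, "y": 0, "z": 0, "roll": 0}]}}

```text
clock: 3.35
tool_pos: [0.4446, -0.3327, 0.2471]
orientation: [-180.0, -0.1, -174.9]
force: [0.3, 0.6, 0.8]
opening: 0.0878
```

```bash
python3 - <<'E'
from h import *
o,s=wsnap('w3.png');print(o['clock'],o['tool_pos'],o['orientation'],o['joint_pos'])
print([proj(s,[.4445,-.332,z]) for z in (.155,.175,.215)], proj(s,o['tool_pos']))
E
```

```text
3.35 [ 0.44463654 -0.33271381  0.24711002] [-1.79978173e+02 -5.52915930e-02 -1.74930413e+02] [-1.65726571e+01  8.55373860e+00 -1.27847798e+01  4.36619624e-02
 -6.87048309e+01 -6.83736173e+01]
[[np.float64(322.3174197311351), np.float64(245.71537425678576)], [np.float64(322.45989301887084), np.float64(254.25055347253783)], [np.float64(322.8273498452442), np.float64(276.263872018011)]] [np.float64(321.54133420336865), np.float64(301.37452450745326)]
```

View pics/w3.png

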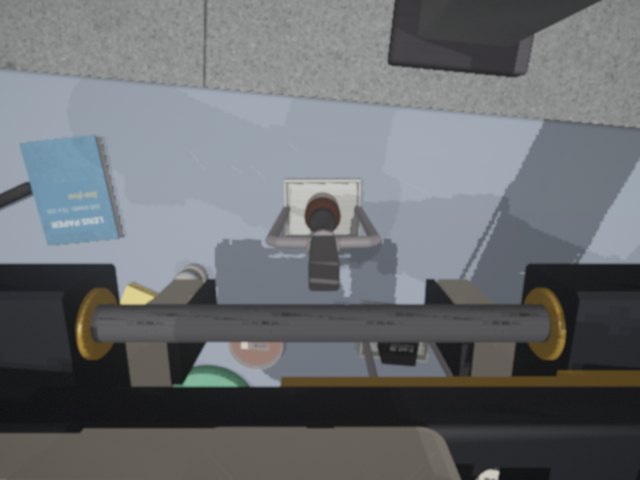

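```bash
python3 - <<'E'
from h import *
o,s=wsnap('w3b.png')
im=cv2.imread('pics/w3b.png')[220:310,260:390]
cv2.imwrite('pics/w3z.png',cv2.resize(im,None,fx=6,fy=6,interpolation=cv2.INTER_CUBIC))
for uv in [(323,281),(323,284)]: print(atz(s,*uv,.215))
E
```

```text
[ 0.4479745  -0.33192194  0.215     ]
[ 0.44958028 -0.33177943  0.215     ]
```

View pics/w3z.png

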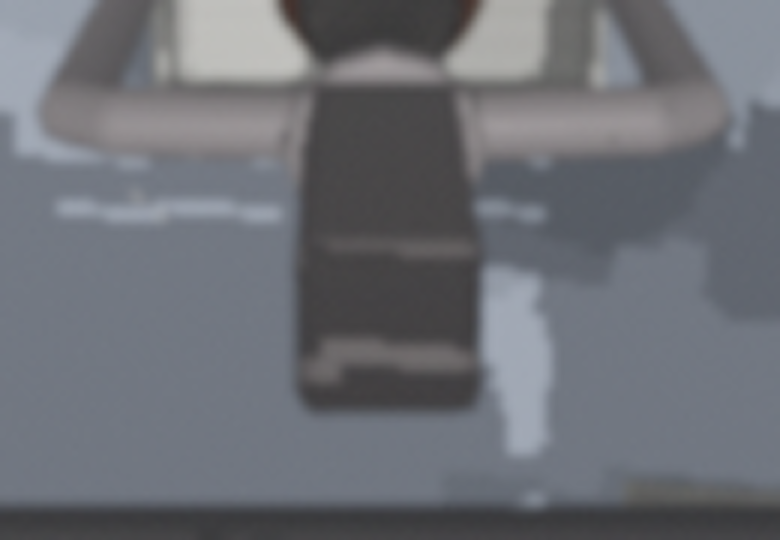

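The post's top face is at rows 260–288, centre (325, 274), against (323, 276) predicted. That's aligned to about 1 mm, so I'll descend and grip.

Emit:
{"op": "jog_arm", "data": {"commands": [{"x": 0, "y": 0, "z": 2.4, "roll": 0}, {"x": 0, "y": 0, "z": 2.4, "roll": 0}, {"x": 0, "y": 0, "z": 2.3, "roll": 0}, {"x": 0, "y": 0, "z": 0, "roll": 0}, {"x": 0, "y": 0, "z": 0, "roll": 0}]}}

```text
clock: 3.95
tool_pos: [0.4454, -0.3329, 0.1771]
orientation: [-179.9, 0.1, -175.0]
force: [-0.1, 0.5, 0.7]
opening: 0.0877
```

Emit:
{"op": "jog_arm", "data": {"commands": [{"x": 0, "y": 0, "z": 0, "roll": 0}, {"x": 0, "y": 0, "z": 0, "roll": 0}, {"x": 0, "y": 0, "z": 0, "roll": 0}, {"x": 0, "y": 0, "z": 0, "roll": 0}, {"x": 0, "y": 0, "z": 0, "roll": 0}, {"x": 0, "y": 0, "z": 0, "roll": 0}, {"x": 0, "y": 0, "z": 0, "roll": 0}, {"x": 0, "y": 0, "z": 0, "roll": 0}, {"x": 0, "y": 0, "z": 0, "roll": 0}, {"x": 0, "y": 0, "z": 0, "roll": 0}], "gripper": 0.5}}

```text
clock: 4.95
tool_pos: [0.4447, -0.3322, 0.1755]
orientation: [180.0, -0.0, -175.0]
force: [-1.1, 1.5, -0.7]
opening: 0.016
```

Emit:
{"op": "jog_arm", "data": {"commands": [{"x": 0, "y": 0, "z": -0.5, "roll": 0}, {"x": 0, "y": 0, "z": -1, "roll": 0}, {"x": 0, "y": 0, "z": -1.5, "roll": 0}, {"x": 0, "y": 0, "z": -1.5, "roll": 0}, {"x": 0, "y": 0, "z": -1.5, "roll": 0}, {"x": 0, "y": 0, "z": -1.5, "roll": 0}, {"x": 0, "y": 0, "z": -1.5, "roll": 0}, {"x": 0, "y": 0, "z": -1.5, "roll": 0}, {"x": 0, "y": 0, "z": -0.7, "roll": 0}, {"x": 0, "y": 0, "z": 0, "roll": 0}, {"x": 0, "y": 0, "z": 0, "roll": 0}, {"x": 0, "y": 0, "z": 0, "roll": 0}]}}

```text
clock: 6.15
tool_pos: [0.4444, -0.332, 0.2867]
orientation: [180.0, -0.1, -175.0]
force: [-0.7, 0.0, -2.0]
opening: 0.0161
```

```bash
python3 - <<'E'
from h import *
o,s=wsnap('w4.png');print(o['clock'],o['tool_pos'],o['orientation'],o['force'],o['opening'])
E
```

```text
6.15 [ 0.44435088 -0.33199205  0.28666161] [ 1.79950857e+02 -7.17566775e-02 -1.74976706e+02] [-0.65996396  0.02775118 -2.024994  ] 0.01605885095241901
```

View pics/w4.png

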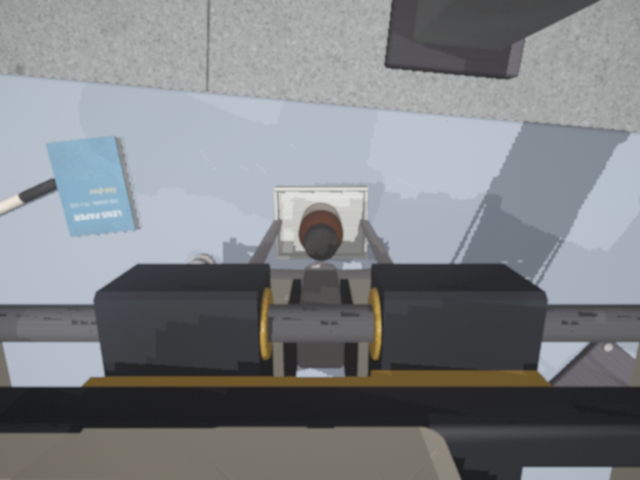

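Emit:
{"op": "jog_arm", "data": {"commands": [{"x": -0.1, "y": 0.6, "z": 0, "roll": 0}, {"x": -0.2, "y": 1.2, "z": 0, "roll": 0}, {"x": -0.3, "y": 1.8, "z": 0, "roll": 0}, {"x": -0.3, "y": 2.2, "z": 0, "roll": 0}, {"x": -0.3, "y": 2.4, "z": 0, "roll": 0}, {"x": -0.3, "y": 2.4, "z": 0, "roll": 0}, {"x": -0.3, "y": 2.4, "z": 0, "roll": 0}, {"x": -0.3, "y": 2.2, "z": 0, "roll": 0}, {"x": -0.3, "y": 1.8, "z": 0, "roll": 0}, {"x": -0.2, "y": 1.2, "z": 0, "roll": 0}, {"x": -0.1, "y": 0.8, "z": 0, "roll": 0}, {"x": 0, "y": 0, "z": 0, "roll": 0}]}}

```text
clock: 7.4
tool_pos: [0.455, -0.1398, 0.2877]
orientation: [180.0, 0.0, -174.9]
force: [0.5, 0.6, -2.2]
opening: 0.0159
```

Emit:
{"op": "jog_arm", "data": {"commands": [{"x": 0, "y": 0, "z": 0, "roll": -0.04}, {"x": 0, "y": 0, "z": 0, "roll": -0.08}, {"x": 0, "y": 0, "z": 0, "roll": -0.1}, {"x": 0, "y": 0, "z": 0, "roll": -0.1}, {"x": 0, "y": 0, "z": 0, "roll": -0.1}, {"x": 0, "y": 0, "z": 0, "roll": -0.1}, {"x": 0, "y": 0, "z": 0, "roll": -0.1}, {"x": 0, "y": 0, "z": 0, "roll": -0.1}, {"x": 0, "y": 0, "z": 0, "roll": -0.08}, {"x": 0, "y": 0, "z": 0, "roll": -0.07}, {"x": 0, "y": 0, "z": 0, "roll": 0}, {"x": 0, "y": 0, "z": 0, "roll": 0}]}}

```text
clock: 8.6
tool_pos: [0.4549, -0.1411, 0.2874]
orientation: [180.0, -0.0, -125.3]
force: [0.2, -0.2, -3.1]
opening: 0.016
```

```bash
python3 - <<'E'
from h import *
o=ctrl.get_obs();print(o['clock'],o['tool_pos'],o['orientation'],o['joint_pos'],o['force'],o['opening'])
s=snap('scene','scene5.png');t=snap('top','top5.png');wsnap('w5.png')
g=o['tool_pos']+[0,0,.019]
print('grip proj',proj(s,g),proj(t,g))
E
```

```text
8.6 [ 0.45489835 -0.14106844  0.28743862] [ 1.79989879e+02 -1.60931003e-02 -1.25279524e+02] [ 6.52326874e+00 -7.14277500e-01 -1.76299967e+01  5.48705083e-03
 -7.31025526e+01 -4.18043898e+01] [ 0.15292419 -0.24120742 -3.09059938] 0.01599605845295877
grip proj [np.float64(362.87916653803154), np.float64(226.77501350602984)] [np.float64(324.9171935961973), np.float64(280.2989211798499)]
```

View pics/scene5.png

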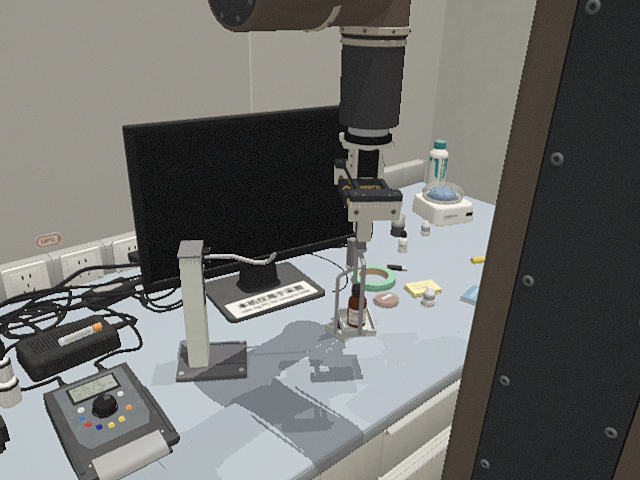

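View pics/top5.png

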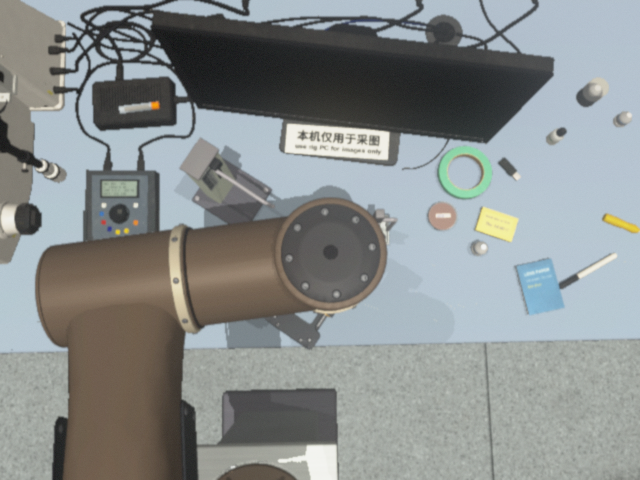

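View pics/w5.png

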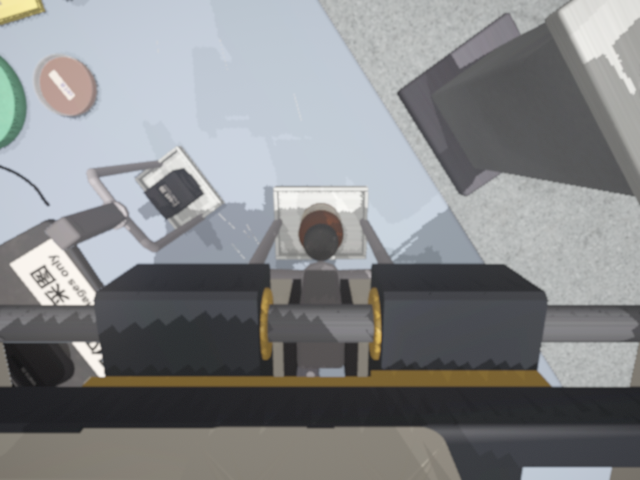

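Emit:
{"op": "jog_arm", "data": {"commands": [{"x": -0.6, "y": 0, "z": 0, "roll": 0}, {"x": -1.2, "y": 0, "z": 0, "roll": 0}, {"x": -1.5, "y": 0, "z": 0, "roll": 0}, {"x": -1.5, "y": 0, "z": 0, "roll": 0}, {"x": -0.9, "y": -0.6, "z": 0, "roll": 0}, {"x": -0.3, "y": -1.2, "z": 0, "roll": 0}, {"x": 0, "y": -1.4, "z": 0, "roll": 0}, {"x": 0, "y": -1.4, "z": 0, "roll": 0}, {"x": 0, "y": -0.8, "z": 0, "roll": 0}, {"x": 0, "y": -0.2, "z": 0, "roll": 0}, {"x": 0, "y": 0, "z": 0, "roll": 0}, {"x": 0, "y": 0, "z": 0, "roll": 0}]}}

```text
clock: 9.95
tool_pos: [0.5349, -0.1239, 0.2875]
orientation: [180.0, -0.0, -125.2]
force: [-0.2, -0.9, -2.7]
opening: 0.0158
```

```bash
python3 - <<'E'
from h import *
o=ctrl.get_obs();print(o['clock'],o['tool_pos'],o['orientation'],o['joint_pos'],o['force'],o['opening'])
s=snap('scene','scene6.png');t=snap('top','top6.png')
g=o['tool_pos']+[0,0,.019]
for dz in (-.054,-.114,-.195): print('proj',proj(s,g+[0,0,dz]),proj(t,g+[0,0,dz]))
h=np.array([.578,.816,0]); seat=np.array([.599,-.034,.218])
print('seat/tip',proj(s,seat),proj(s,seat-.027*h+[0,0,.016]),proj(t,seat))
im=s['image'][180:360,180:400,::-1];cv2.imwrite('pics/s6z.png',cv2.resize(im,None,fx=3.3,fy=3.3,interpolation=cv2.INTER_CUBIC))
E
```

```text
9.95 [ 0.5349253  -0.1239231   0.28752667] [ 1.79984629e+02 -2.29719012e-03 -1.25150900e+02] [ 7.39505578e+00  6.66605217e+00 -9.71367976e+00 -9.06875661e-03
 -7.36331461e+01 -4.25433995e+01] [-0.24625546 -0.89472842 -2.73890548] 0.015819146188804423
proj [np.float64(322.8040739587893), np.float64(242.8987423681256)] [np.float64(313.00698678092533), np.float64(233.7632051018945)]
proj [np.float64(321.95952536626703), np.float64(272.49727698903433)] [np.float64(313.29236485205115), np.float64(238.31902446957906)]
proj [np.float64(320.88438532887125), np.float64(310.17725171274435)] [np.float64(313.63006622323826), np.float64(243.7101410374313)]
seat/tip [np.float64(261.3194222541915), np.float64(261.4418206095281)] [np.float64(276.2719606764926), np.float64(253.12009036035658)] [np.float64(260.1643726265981), np.float64(200.6820304164969)]
```

View pics/s6z.png

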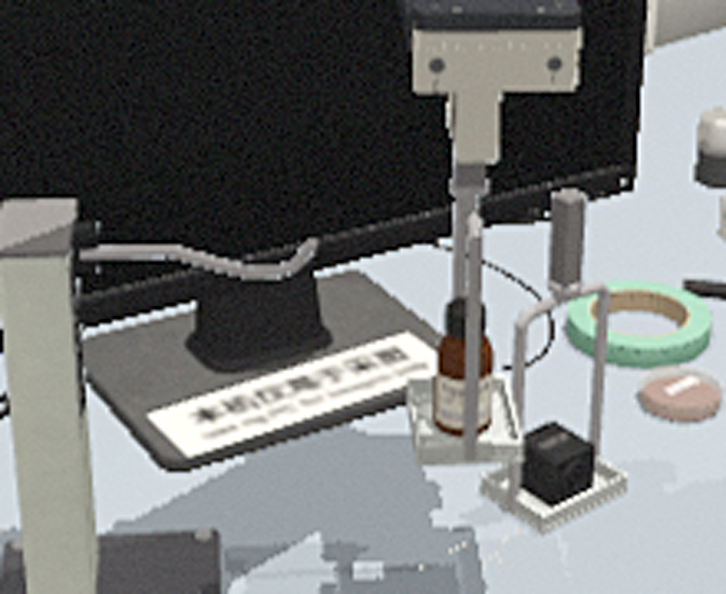

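View pics/top6.png

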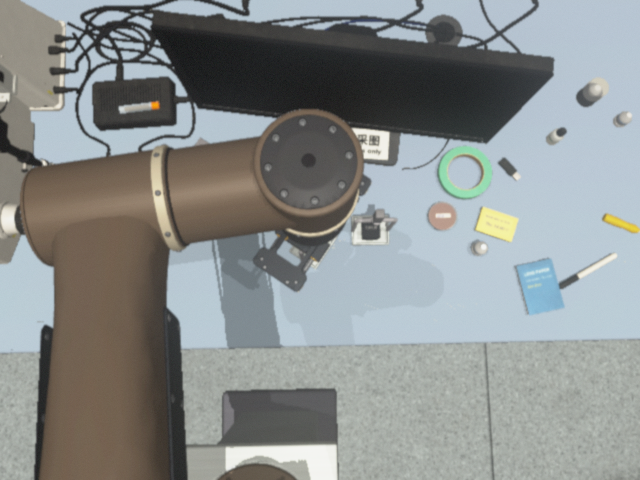

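Predicted seat (261, 261) and tip (276, 253) match the hook in the picture at (262, 262) and (275, 254). Sideways I'm aligned within 1 mm, so I'll advance 11 cm over the tip.

Emit:
{"op": "jog_arm", "data": {"commands": [{"x": -0.5, "y": 0, "z": 0, "roll": 0}, {"x": -1.0, "y": 0, "z": 0, "roll": 0}, {"x": -1.0, "y": 0, "z": 0, "roll": 0}, {"x": -1.0, "y": 0, "z": 0, "roll": 0}, {"x": -1.0, "y": 0, "z": 0, "roll": 0}, {"x": -1.0, "y": 0, "z": 0, "roll": 0}, {"x": -0.5, "y": 0, "z": 0, "roll": 0}, {"x": 0, "y": 0, "z": 0, "roll": 0}, {"x": 0, "y": 0, "z": 0, "roll": 0}]}}

```text
clock: 10.95
tool_pos: [0.5697, -0.0746, 0.2874]
orientation: [180.0, -0.0, -125.1]
force: [-0.0, -0.5, -2.6]
opening: 0.0158
```

```bash
python3 - <<'E'
from h import *
o=ctrl.get_obs();print(o['clock'],o['tool_pos'],o['orientation'],o['force'])
s=snap('scene','scene7.png')
im=s['image'][180:360,180:400,::-1];cv2.imwrite('pics/s7z.png',cv2.resize(im,None,fx=3.3,fy=3.3,interpolation=cv2.INTER_CUBIC))
wsnap('w7.png')
E
```

```text
10.95 [ 0.5697462  -0.07463961  0.28744259] [ 1.79985528e+02 -1.60191039e-02 -1.25110918e+02] [-0.03891885 -0.535605   -2.60012774]
```

View pics/s7z.png

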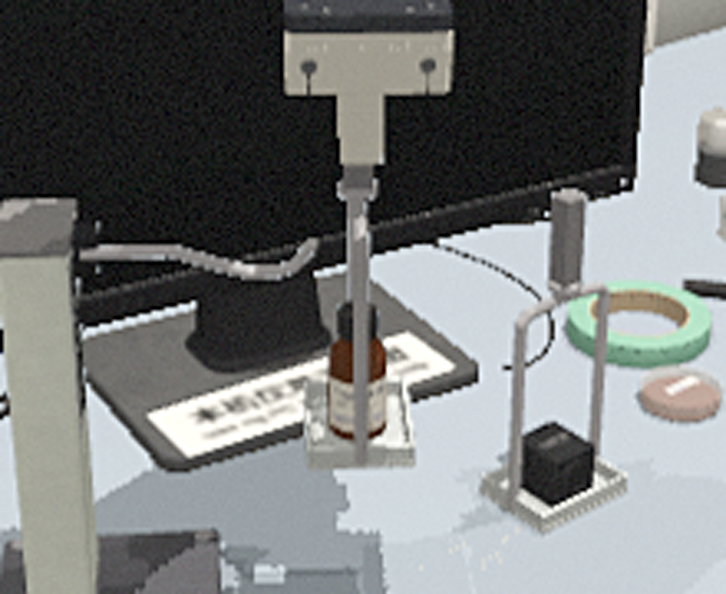

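View pics/w7.png

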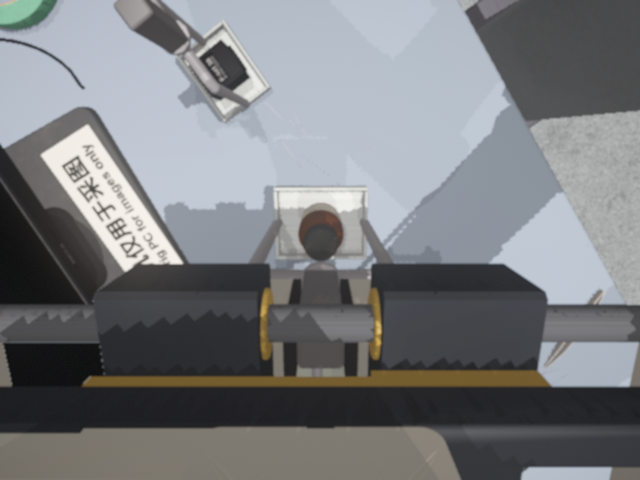

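Emit:
{"op": "jog_arm", "data": {"commands": [{"x": -0.4, "y": 0, "z": 0, "roll": 0}, {"x": -0.8, "y": 0, "z": 0, "roll": 0}, {"x": -0.8, "y": 0, "z": 0, "roll": 0}, {"x": -0.8, "y": 0, "z": 0, "roll": 0}, {"x": -0.8, "y": 0, "z": 0, "roll": 0}, {"x": -0.8, "y": 0, "z": 0, "roll": 0}, {"x": -0.6, "y": 0, "z": 0, "roll": 0}, {"x": 0, "y": 0, "z": 0, "roll": 0}, {"x": 0, "y": 0, "z": 0, "roll": 0}]}}

```text
clock: 11.95
tool_pos: [0.5986, -0.0337, 0.2874]
orientation: [180.0, -0.0, -125.1]
force: [-0.8, 0.1, -2.0]
opening: 0.016
```

```bash
python3 - <<'E'
from h import *
o=ctrl.get_obs();print(o['clock'],o['tool_pos'],o['orientation'],o['force'])
s=snap('scene','scene8.png')
im=s['image'][180:360,180:400,::-1];cv2.imwrite('pics/s8z.png',cv2.resize(im,None,fx=3.3,fy=3.3,interpolation=cv2.INTER_CUBIC))
E
```

```text
11.95 [ 0.59856018 -0.03367928  0.28741615] [ 1.79986194e+02 -1.74808532e-02 -1.25106509e+02] [-0.81877681  0.05446918 -2.03500131]
```

View pics/s8z.png

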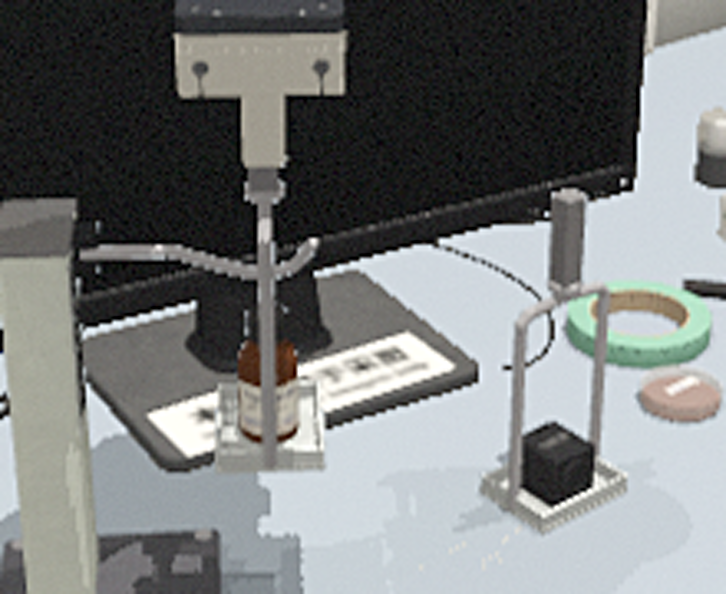

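Emit:
{"op": "jog_arm", "data": {"commands": [{"x": 0, "y": 0, "z": 0.4, "roll": 0}, {"x": 0, "y": 0, "z": 0.6, "roll": 0}, {"x": 0, "y": 0, "z": 0.6, "roll": 0}, {"x": 0, "y": 0, "z": 0.6, "roll": 0}, {"x": 0, "y": 0, "z": 0.4, "roll": 0}, {"x": 0, "y": 0, "z": 0.3, "roll": 0}, {"x": 0, "y": 0, "z": 0.3, "roll": 0}, {"x": 0, "y": 0, "z": 0.3, "roll": 0}, {"x": 0, "y": 0, "z": 0.3, "roll": 0}, {"x": 0, "y": 0, "z": 0.3, "roll": 0}, {"x": 0, "y": 0, "z": 0, "roll": 0}, {"x": 0, "y": 0, "z": 0, "roll": 0}]}}

```text
clock: 13.2
tool_pos: [0.5986, -0.0338, 0.2466]
orientation: [-180.0, -0.0, -125.1]
force: [0.2, 1.0, -1.6]
opening: 0.0159
```

```bash
python3 - <<'E'
from h import *
s=snap('scene','scene9.png')
F=[]
for i in range(4): o=ctrl.get_obs();F.append(o['force']);ctrl.snapshot('top')
print(o['clock'],o['tool_pos'],np.mean(F,0),np.std(F,0))
im=s['image'][180:360,180:400,::-1];cv2.imwrite('pics/s9z.png',cv2.resize(im,None,fx=3.3,fy=3.3,interpolation=cv2.INTER_CUBIC))
E
```

```text
13.4 [ 0.59863713 -0.03378102  0.24673725] [ 0.14670279 -0.09206679 -2.14079331] [0.27363511 0.37912283 0.26573329]
```

View pics/s9z.png

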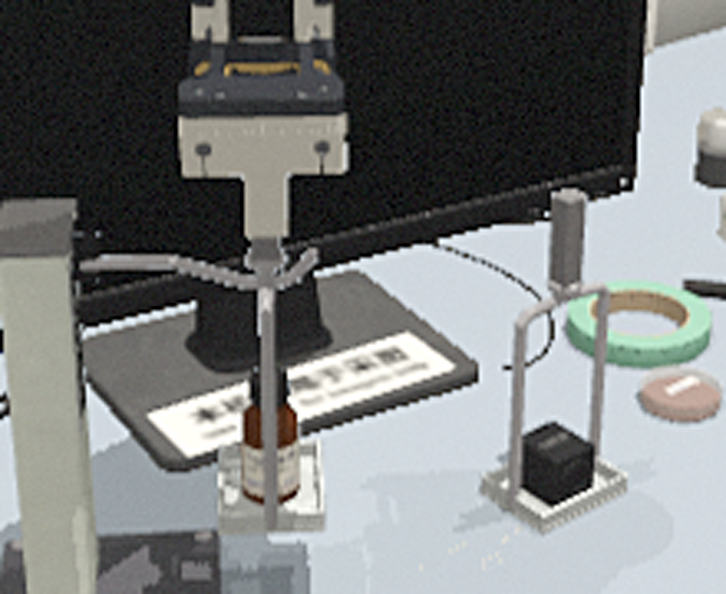

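The tip is down from zoomed row 243 to 255, so the hook is taking load. I'll keep lowering slowly.

Emit:
{"op": "jog_arm", "data": {"commands": [{"x": 0, "y": 0, "z": 0.2, "roll": 0}, {"x": 0, "y": 0, "z": 0.3, "roll": 0}, {"x": 0, "y": 0, "z": 0.3, "roll": 0}, {"x": 0, "y": 0, "z": 0.3, "roll": 0}, {"x": 0, "y": 0, "z": 0.3, "roll": 0}, {"x": 0, "y": 0, "z": 0.3, "roll": 0}, {"x": 0, "y": 0, "z": 0.3, "roll": 0}, {"x": 0, "y": 0, "z": 0.2, "roll": 0}, {"x": 0, "y": 0, "z": 0.1, "roll": 0}, {"x": 0, "y": 0, "z": 0, "roll": 0}, {"x": 0, "y": 0, "z": 0, "roll": 0}]}}

```text
clock: 14.55
tool_pos: [0.5987, -0.0338, 0.2237]
orientation: [-180.0, 0.0, -125.1]
force: [0.8, 0.1, -0.5]
opening: 0.0159
```

```bash
cat > f.py <<'E'
from h import *
import sys
F=[]
s=snap('scene','s%s.png'%sys.argv[1])
for i in range(10): o=ctrl.get_obs();F.append(o['force']);ctrl.snapshot('top')
print(o['clock'],o['tool_pos'],np.mean(F,0),np.std(F,0))
im=s['image'][180:360,180:400,::-1];cv2.imwrite('pics/s%sz.png'%sys.argv[1],cv2.resize(im,None,fx=3.3,fy=3.3,interpolation=cv2.INTER_CUBIC))
E
python3 f.py 10
```

```text
15.05 [ 0.5986492  -0.03379416  0.22361666] [ 0.31576999 -0.02421473 -0.08431313] [0.3508056  0.37814871 0.49599355]
```

Emit:
{"op": "jog_arm", "data": {"commands": [{"x": 0, "y": 0, "z": 0.1, "roll": 0}, {"x": 0, "y": 0, "z": 0.1, "roll": 0}, {"x": 0, "y": 0, "z": 0, "roll": 0}, {"x": 0, "y": 0, "z": 0, "roll": 0}]}}

```text
clock: 15.5
tool_pos: [0.5987, -0.0338, 0.2216]
orientation: [-180.0, 0.0, -125.1]
force: [0.5, -0.2, 0.4]
opening: 0.0159
```

```bash
python3 f.py 11
```

```text
16.0 [ 0.59860845 -0.03376173  0.22157098] [0.34456945 0.15632831 0.05720192] [0.42021872 0.51260765 0.42093383]
```

View pics/s11z.png

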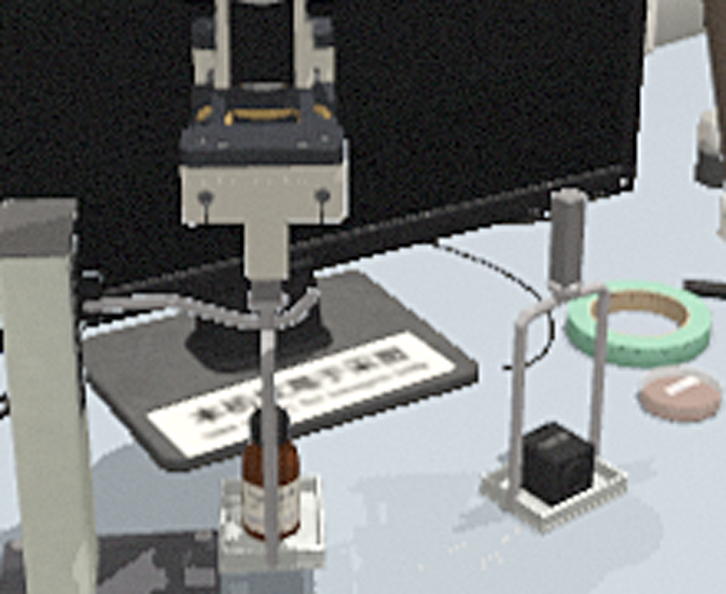

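Load on the wrist is about 0 N and the hook is about 32 mm down, so I'll release.

Emit:
{"op": "jog_arm", "data": {"commands": [{"x": 0, "y": 0, "z": 0, "roll": 0}, {"x": 0, "y": 0, "z": 0, "roll": 0}, {"x": 0, "y": 0, "z": 0, "roll": 0}, {"x": 0, "y": 0, "z": 0, "roll": 0}, {"x": 0, "y": 0, "z": 0, "roll": 0}, {"x": 0, "y": 0, "z": 0, "roll": 0}, {"x": 0, "y": 0, "z": 0, "roll": 0}, {"x": 0, "y": 0, "z": 0, "roll": 0}, {"x": 0, "y": 0, "z": 0, "roll": 0}, {"x": 0, "y": 0, "z": 0, "roll": 0}], "gripper": 6}}

```text
clock: 17.05
tool_pos: [0.5986, -0.0338, 0.2216]
orientation: [-180.0, 0.0, -125.1]
force: [0.6, 0.6, -0.1]
opening: 0.0599
```

```bash
python3 f.py 12; python3 -c "
from h import *
wsnap('w12.png')"
```

```text
17.55 [ 0.59859729 -0.03380224  0.22156707] [-0.0187168   0.06256411  0.06329787] [0.36670594 0.39526677 0.58937608]
```

View pics/s12z.png

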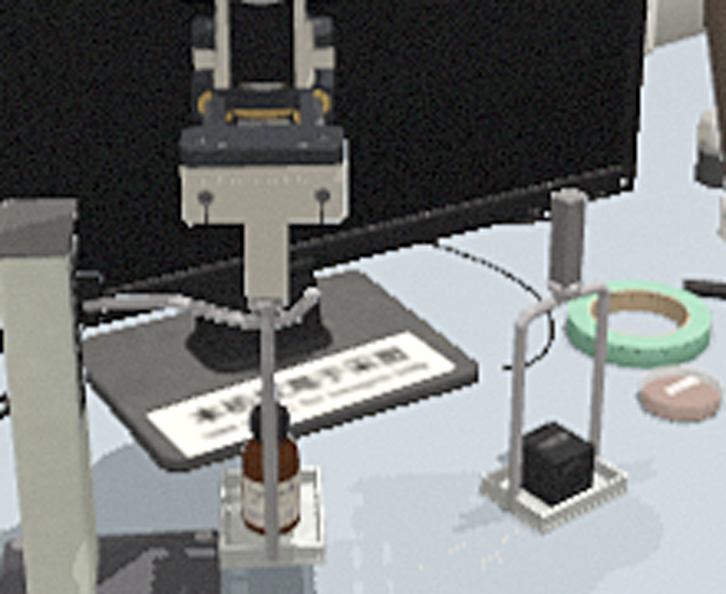

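View pics/w12.png

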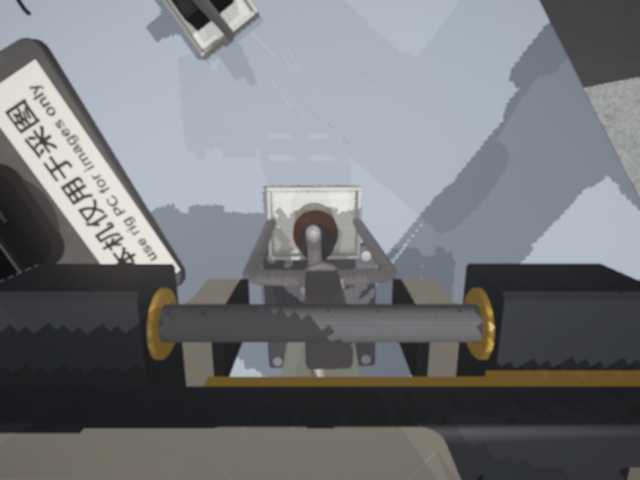

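The bottle carrier hangs on the hook (seat at zoomed (268, 322)), upright, with the post at column ~325 clear between the fingers. I'll withdraw straight up.

Emit:
{"op": "jog_arm", "data": {"commands": [{"x": 0, "y": 0, "z": -0.5, "roll": 0}, {"x": 0, "y": 0, "z": -1, "roll": 0}, {"x": 0, "y": 0, "z": -1.5, "roll": 0}, {"x": 0, "y": 0, "z": -2, "roll": 0}, {"x": 0, "y": 0, "z": -2, "roll": 0}, {"x": 0, "y": 0, "z": -2, "roll": 0}, {"x": 0, "y": 0, "z": -2, "roll": 0}, {"x": 0, "y": 0, "z": -1, "roll": 0}, {"x": 0, "y": 0, "z": 0, "roll": 0}, {"x": 0, "y": 0, "z": 0, "roll": 0}, {"x": 0, "y": 0, "z": 0, "roll": 0}, {"x": 0, "y": 0, "z": 0, "roll": 0}]}}

```text
clock: 18.85
tool_pos: [0.5983, -0.0338, 0.3405]
orientation: [179.9, -0.1, -125.1]
force: [0.4, -0.1, 1.3]
opening: 0.0601
```

```bash
python3 f.py 13; python3 f.py 14; python3 - <<'E'
from h import *
a=cv2.imread('pics/s13.png');b=cv2.imread('pics/s14.png')
print('diff',cv2.absdiff(a,b)[240:360,230:300].mean(),cv2.absdiff(a,b)[400:,300:400].mean())
s=ctrl.snapshot('scene')
print([(r['confidence'],r['position']*np.array([640,480])) for r in ctrl.search_frame('scene','cube_carrier_grip')])
for d in (.02,.033,.04): print(d,'seat',proj(s,[.599,-.034,.218-d]),'posttop',proj(s,[.599,-.034,.218-d+.074]))
E
```

```text
19.35 [ 0.5986217  -0.03380558  0.3415892 ] [0.00199621 0.02365171 0.10962201] [0.59316729 0.50459634 0.343736  ]
19.9 [ 0.59857932 -0.03378996  0.34155954] [-0.10231017 -0.03301676  0.09378848] [0.37721449 0.3948724  0.43385213]
diff 2.9595238095238097 1.7774583333333334
[(0.8, array([346.816, 309.504]))]
0.02 seat [np.float64(261.555091974923), np.float64(271.2843010342501)] posttop [np.float64(260.6625186865408), np.float64(234.00698305185477)]
0.033 seat [np.float64(261.7061472871537), np.float64(277.59295599877237)] posttop [np.float64(260.82348209147284), np.float64(240.72943834743916)]
0.04 seat [np.float64(261.78680133709946), np.float64(280.96138154492047)] posttop [np.float64(260.90940307376553), np.float64(244.31783139031046)]
```

View pics/s14z.png

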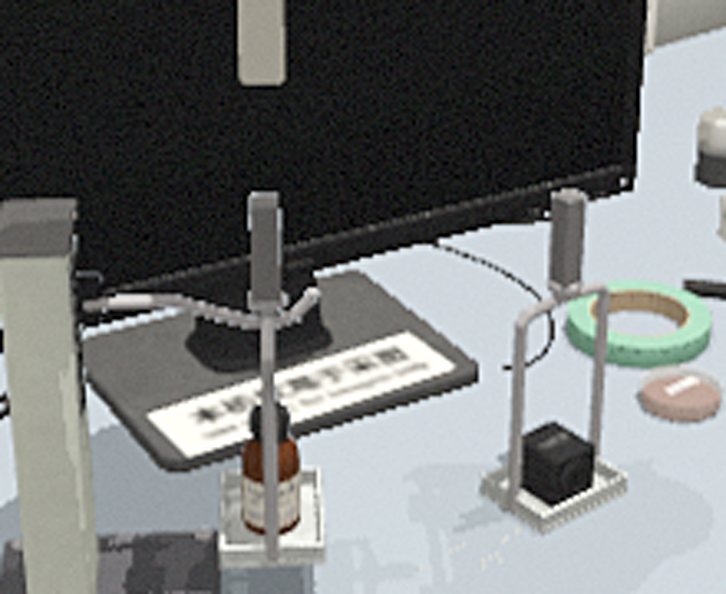

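The carrier hangs upright with the seat at about 32 mm down, and the block's carrier hasn't changed. I'll check for residual motion before handing in.

Emit:
{"op": "jog_arm", "data": {"commands": [{"x": 0, "y": 0, "z": -2, "roll": 0}, {"x": 0, "y": 0, "z": 0, "roll": 0}, {"x": 0, "y": 0, "z": 0, "roll": 0}, {"x": 0, "y": 0, "z": 0, "roll": 0}, {"x": 0, "y": 0, "z": 0, "roll": 0}, {"x": 0, "y": 0, "z": 0, "roll": 0}, {"x": 0, "y": 0, "z": 0, "roll": 0}, {"x": 0, "y": 0, "z": 0, "roll": 0}, {"x": 0, "y": 0, "z": 0, "roll": 0}, {"x": 0, "y": 0, "z": 0, "roll": 0}]}}

```text
clock: 21.05
tool_pos: [0.5986, -0.0338, 0.3616]
orientation: [180.0, 0.0, -125.1]
force: [-1.1, 0.6, -0.1]
opening: 0.0602
```

```bash
python3 - <<'E'
from h import *
I=[cv2.cvtColor(ctrl.snapshot('scene')['image'],cv2.COLOR_RGB2GRAY).astype(np.float32) for _ in range(12)]
for i in I[1:]: print(np.round(cv2.phaseCorrelate(I[0][235:355,240:285].copy(),i[235:355,240:285].copy())[0],2),end=' ')
i0=cv2.cvtColor(cv2.imread('pics/scene1.png'),cv2.COLOR_BGR2GRAY).astype(np.float32)
print('\ncube',cv2.phaseCorrelate(i0[230:345,320:375].copy(),I[0][230:345,320:375].copy()))
E
```

```text
[0.5  0.02] [0.51 0.  ] [0.5  0.03] [0.48 0.02] [0.5  0.03] [0.5  0.01] [ 0.48 -0.  ] [0.49 0.03] [0.5  0.04] [0.52 0.01] [ 0.5 -0. ] 
cube ((-0.007758516367509571, -0.023779015018888572), 0.9900147358576457)
```

```bash
python3 -c "
from plant import ctrl
print(ctrl.close_job())"
```

```text
the job is handed in; nothing more can be done
None
```

The bottle's carrier is hanging free and upright on the scale hook. I gripped it by its post, lifted it, turned it about 50° and brought its bail over the hook tip. I then lowered it at 30 mm/s or less until the wrist force was about 0 N, released it and withdrew straight up. The job was handed in at about 22 s; it reports no verdict.

- **Hanging:** the seat is about 32 mm down, read from the scene picture, with the post in line above it. The robot is clear, with its fingertips about 0.1 m above the post's top.
- **Still:** twelve pictures over about 0.6 s shifted by less than 0.05 pixel. A constant 0.5 pixel sideways offset showed in every comparison. I put it down to the odd-sized crop, not motion, because it did not vary.
- **Block carrier:** it moved less than 0.03 pixel from its place in the first picture.

None of the last checks failed. Three things along the way disagreed or failed:
- My first two move calls were refused because the rows lacked some keys, and nothing moved.
- The network's point for the hook seat was about 60 mm off in the top view, so I found the seat from the tip and the column instead.
- The camera comparison just after I withdrew showed slightly more change around the bottle's carrier than around a reference patch. That is why I waited and checked for motion again.

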